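# Clamp the pressure vessel's lid with the reversible ratchet handle

### The arm

A 6-joint arm with a two-finger parallel gripper is mounted at the origin on a cart in front of the work surface, level with it; the furniture and walls round the work are solid. World frame = base frame: x ahead of the robot, y to its left, z up, the work surface at z = 0. Lengths are in m, angles in rad, forces in N, time in s.
With the tool pointing down it reaches from about 0.425 to 0.95 m from the base axis. Payload 3.5 kg.
Tool frame: the origin (TCP) lies at the very end of the fingers, on their centre line; the grasp point (between the pads) lies 19 mm behind it; z points along the fingers, y is the direction in which the jaws open and shut (so a half turn about z gives the same grasp; the last joint's range is limited). The gripper opens to 85 mm and grips with 20 to 120 N. Pads are 22 mm wide; open, the fingers measure 114 mm over their backs; the gripper's body (76 mm by 85 mm) begins 54 mm behind the grasp point. The pads swing forward as they close: fully open they stand 13 mm farther back than shut.
Start: joints at [1.151, 0.286, 1.577, -0, 1.279, -0.15], TCP at [0.18, 0.651, 0.231] pointing down, gripper open.
Joint ranges: [-2.77, 2.77], [-0.9, 2.22], [0.21, 2.48], [-1.53, 4.67], [0.24, 2.81], [-2.84, 2.84]. Speed limits (rad/s): [2.79, 2.79, 3.14, 3.14, 3.14, 3.14].

### API

Orientations are given as a unit quaternion [x, y, z, w].
In Python, from plant import get_state, read_camera, get_calibration, ticket, search_frame, cut_out, pinpoint gives the robot as it stands.
- The arm moves only by the tool move_arm, never from a script. Its argument "plan" is a list that holds one entry, the list of rows, each a list of 7 numbers: the turn, a rotation vector about the tool's x, y, z in degrees, then the shift along the tool's x, y, z in m, then the finger opening in m, from 0 to 0.0854. In form: [[[ax, ay, az, x, y, z, hand], ...]]. A call has exactly 5 rows; each row is the pose to reach, as a shift and turn from the pose measured when the call began, along the tool's axes at that moment; what a row does not reach only later rows make up. A row lasts 1/8 s, in which the tool goes at most 62.5 mm and 10.7 degrees, less where a joint would pass 70% of its speed; a pose out of reach is approached as far as the arm can. A call with a gripper value outside its range is refused whole. The fingers move at their own pace and stop on an object; "force" is the grip in N (left out, the last holds). Time passes only in rows, so rows that repeat a pose let the fingers close, or fill a call up. It gives the time, the measured TCP pose, the force and the opening at its end, in the units of the state.
- get_state(): the state, without advancing time (a new reading comes with each control period).
- read_camera(name): name is "scene" or "top" or "wrist"; returns the picture (480x640x3 uint8, red, green, blue); there is no depth.
- get_calibration(name): a dict with "mtx" (3x3 intrinsics, pixels), "dist_coeffs" ([k1, k2, p1, p2, k3] as OpenCV has them; the pictures are not rectified), "extrinsics" (4x4, takes a point from camera to world coordinates); the wrist camera has in their place "hand_eye" (4x4, takes a point from camera to tool coordinates, whose origin is the TCP and whose axes are the flange's). Camera axes: x right, y up, looking along -z (the intrinsics and any distortion apply to the point x, -y, -z); pixel columns grow to the right and rows downward; lengths in m; the calibration is good to about 2 mm. A picture is of the moment at which its call begins: read the wrist's pose just before it. get_calibration takes no time and is no camera call.
- ticket.sign_off(): hands the job in, once; it reports no verdict.
Trained networks look in the newest picture that a camera, given by its name, has taken for a name from the list of things; names that differ only in an ending like _2 or _b are one class to them, and where a whole thing is asked for, a point or a joint stands for the part that bears it (a point fixed in the world has none). Each returns a list of dicts, best first, with "p" (0 to 1); they miss things now and then, are a little off and sometimes report something else, mostly with a low value. They report only what shows in the picture. A call takes as long as a camera call.
- search_frame(camera, query): "centre" ([column, row] in pixels, amid what is visible of it).
- cut_out(camera, query): "pixels" (480x640 bool, what is visible of it) and "centre" ([column, row] in pixels, amid what is visible of it).
- pinpoint(camera, query): "centre" ([column, row] in pixels: a listed point, or the origin of a listed thing).
The state is a dict: "time": time; "qpos": joint angles; "dq": joint speeds; "joint_efforts": joint torques, N m; "eef_pos": TCP position; "tcp_rot": TCP orientation; "contact_force": force on the tool from outside, world axes, zero at the start; "wrist_torque": the same for the moment, N m; "opening": opening from 0.0 (shut) to 1.0 (fully open).
Only numpy, scipy, OpenCV 4.12 (cv2) and the standard library are available. Lean on these libraries where they do the work, as an engineer would, in place of code of your own. Each camera call takes 0.05 s, during which the arm holds its last target.

### The job

Close the small steel pressure vessel on the bench: flip the ratchet's thumb lever from loosen to tighten, then swing the ratchet handle back and forth by its black grip until the screw's foot clamps the lid and the grip pulls about 8 N. Stop there, for tightening much harder squeezes the seal out, let go of the handle, and leave the bottles and the beaker standing where they are.

Things in the scene. Friction and masses are not known exactly. Their poses are not given: they have to be found in the camera images.
- vessel: Small steel bench pressure vessel, fixed to the bench, closed by a yoke clamp: base plate 136 x 184 mm, a pot with a flat lid, and two posts 74 mm either side of the middle along y (tops 204 mm up) that carry a crosshead 44 x 186 mm, 166 to 188 mm up. Origin: centre of the base plate's underside, on the bench; z up, -x is its front, turned roughly to the robot.
- head_axis (a point): On the upright axis of the clamping screw, at mid-height of the toothed ratchet wheel (54 mm across, 16 teeth), 205 mm above the bench. The screw goes down 12 mm per turn clockwise seen from above; its foot starts 2 to 6 mm above the lid. Its own friction keeps it where it is put, so the lid stays clamped when the handle is let go.
- handle (a joint): Angle of the ratchet handle about the screw's axis (rad): 0 = its bar (22 mm wide, 190 to 198 mm above the bench) points along the vessel's -x; grows counter-clockwise seen from above; stops at -1.2 and 1.2. On tighten, clockwise swings (falling value) drive the screw down and counter-clockwise ones click back freely.
- grip_center (a point): Centre of the black upright grip, a free-turning cylinder 22 mm thick, 200 to 247 mm above the bench, 140 mm from the screw's axis. Pull on it square to the bar: about 4.5 N while the screw runs freely (3 N left when the hand stops); from touching the lid on it rises 3 to 4 N per rad of driving. Right is about 8 N in motion (6 N left when stopped); 13 N in motion is too tight.
- pawl (a joint): Angle of the two-ended pawl with its thumb lever (rad): negative = loosen, positive = tighten, 0 = centred over the bar. It rests near 0.46 either way with its nose in a tooth gap, or near 0.2 with the nose on a tooth's top (and drops in as the handle swings). A spring snaps it over once past the middle.
- thumb_tab (a point): On the upright tab (9 mm across the bar, 7 mm along it, 217 to 248 mm above the bench; this point at 238) of the thumb lever, which turns on a pivot on the bar 44 mm from the screw's axis and points back to the axis. The tab is 29 mm from the pivot, 6 to 13 mm beside the bar's centre line: seen from the grip to the screw, right = tighten, left = loosen. About 3 N sideways flips it.
- lid: The vessel's round steel lid, 111 mm across and 10 mm thick, with a central boss on which the screw's foot presses (top of the boss 15 mm above the origin); it lies on an elastic seal. Origin: centre of its underside.
- bottle_1: Glass media bottle with a blue cap, 69 mm across, 128 mm high, standing loose near the vessel; a bystander. Origin: centre of its underside.
- bottle_2: Smaller glass media bottle with a red cap, 55 mm across, 103 mm high, standing loose; a bystander. Origin: centre of its underside.
- beaker_1: Glass beaker, 72 mm across, 88 mm high, standing loose; a bystander. Origin: centre of its underside.

How it is judged:
On the way, in this order (a step that is already met when the one before it is completed fails the run):
1. the thumb lever is flipped to tighten (value of joint pawl above 0.15 rad), for 0.2 s.
2. the foot clamps the lid (contact force between lid and anything else above 120 N), for 0.2 s.
At the end, for the whole second after the job is handed in: The screw's foot holds the lid with 120 to 650 N (8 N at the grip makes about 330 N), the thumb lever is on tighten (pawl above 0.15 rad), the handle is let go and at rest (below 0.1 rad/s) (contact force between lid and anything else between 120 and 650 N and value of joint pawl above 0.15 rad and velocity of joint handle between -0.1 and 0.1 rad/s); the robot touches nothing.
It fails at once if the seal is over-tightened: more than 650 N on the lid (contact force between lid and anything else above 650 N).
It fails at once if a bottle or the beaker is pushed more than 30 mm or tipped over (distance of any of bottle_1, bottle_2, beaker_1 from where it was at the start of the episode above 0.03 m or angle between any of bottle_1, bottle_2, beaker_1's own z axis and vertical above 0.5 rad).
It also fails if it takes over 72 s, if anything falls off the work surface, if the arm or the gripper's body presses on something with over 40 N, if the wrist force passes 120 N, or if a joint passes its speed limit or range.

## Working session

There is one attempt and no reset: what is moved stays moved. The work goes in short steps, Python scripts to look and compute and a tool call to move; the robot and the scene stay as the last step left them, time stands still between calls to the robot, and variables do not carry over. Pictures are saved under pics/ and viewed, and the job is handed in when it is done.

Besides the shell and the picture viewer there is one more tool, called after "Emit:" by a JSON object that holds its "fn" and its "kwargs". move_arm: Moves the arm, as the interface text tells. Its arguments: {"type":"object","properties":{"plan":{"type":"array","items":{"type":"array","items":{"type":"array","items":{"type":"number"}}}},"force":{"type":"number"}},"required":["plan"]}

```bash
ls; mkdir -p pics; cat > h.py <<'E'
import numpy as np, cv2
from plant import *
def save(n,im): cv2.imwrite(f'pics/{n}.png',cv2.cvtColor(im,cv2.COLOR_RGB2BGR))
E
python3 - <<'E'
from h import *
np.set_printoptions(precision=4,suppress=True)
s=get_state(); print(s)
for c in ['scene','top','wrist']:
    save(c+'0',read_camera(c)); print(c,get_calibration(c))
    if c!='wrist':
        for q in ['vessel','head_axis','grip_center','thumb_tab','bottle_1','bottle_2','beaker_1','lid']:
            print(q,[(np.round(d['centre'],1),round(d['p'],2)) for d in pinpoint(c,q)][:3])
print(get_state()['time'])
E
```

```text
pics
{'time': 0.0, 'qpos': array([ 1.151 ,  0.2872,  1.5782,  0.    ,  1.2786, -0.15  ]), 'dq': array([-0.0012, -0.0008, -0.0013,  0.0009,  0.0009,  0.0002]), 'joint_efforts': array([ -0.0015, -40.5983, -29.2625,  -0.0002,   0.0058,   0.    ]), 'eef_pos': array([0.1796, 0.65  , 0.2299]), 'tcp_rot': array([ 0.1345,  0.9909, -0.0011, -0.0003]), 'contact_force': array([-0.3516, -0.579 ,  0.7847]), 'wrist_torque': array([-0.0111, -0.0046, -0.0385]), 'opening': 0.996908543808149}
scene {'mtx': array([[477.7987,   0.    , 319.258 ],
       [  0.    , 477.7987, 237.249 ],
       [  0.    ,   0.    ,   1.    ]]), 'dist_coeffs': array([-0.112,  0.   ,  0.   ,  0.   ,  0.   ]), 'extrinsics': array([[-0.4366,  0.4733, -0.7651, -0.1873],
       [-0.8996, -0.2163,  0.3795,  0.0174],
       [ 0.0142,  0.8539,  0.5202,  0.6344],
       [ 0.    ,  0.    ,  0.    ,  1.    ]])}
vessel [(array([307.5, 280.6]), 0.64)]
head_axis [(array([311., 196.]), 0.79)]
grip_center [(array([314.3, 224.8]), 0.52)]
thumb_tab [(array([305.7, 185.1]), 0.56), (array([306.2, 198.7]), 0.52)]
bottle_1 [(array([373.4, 320.5]
[... 677 characters left out ...]
.7, 258.5]), 0.74), (array([340.7, 176.3]), 0.73)]
grip_center []
thumb_tab [(array([332.9, 183.2]), 0.82)]
bottle_1 [(array([255.2, 207.3]), 0.68), (array([372.7, 288.5]), 0.64)]
bottle_2 [(array([255.2, 207.3]), 0.68), (array([372.7, 288.5]), 0.64)]
beaker_1 [(array([431.3, 244.8]), 0.98)]
lid []
wrist {'mtx': array([[344.6693,   0.    , 318.9166],
       [  0.    , 344.6693, 241.39  ],
       [  0.    ,   0.    ,   1.    ]]), 'dist_coeffs': array([-0.0644,  0.    ,  0.    ,  0.    ,  0.    ]), 'hand_eye': array([[-0.0003,  0.9573,  0.2892,  0.0743],
       [ 1.    ,  0.    ,  0.001 , -0.0015],
       [ 0.0009,  0.2892, -0.9573, -0.1408],
       [ 0.    ,  0.    ,  0.    ,  1.    ]])}
0.95
```

View pics/scene0.png

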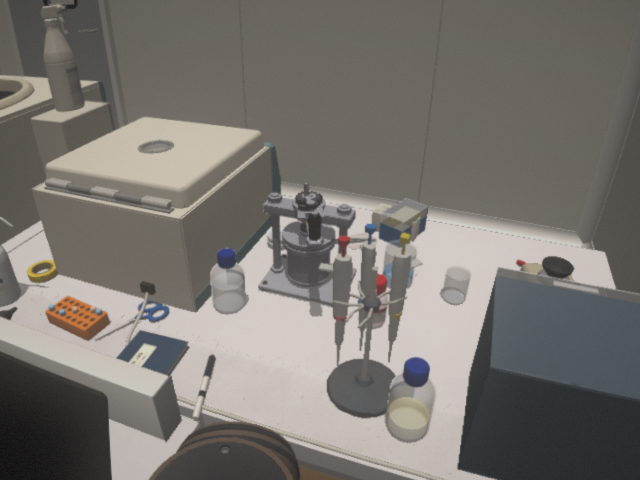

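View pics/top0.png

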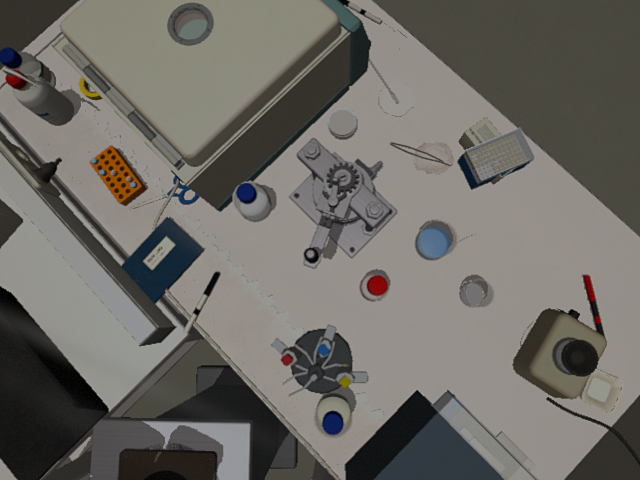

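```bash
cat >> h.py <<'E'
def ray(c,uv):
    k=get_calibration(c); p=cv2.undistortPoints(np.array([[uv]],float),k['mtx'],np.array(k['dist_coeffs']))[0,0]
    E=np.array(k['extrinsics']); return E[:3,3],E[:3,:3]@np.array([p[0],-p[1],-1.])
def atz(c,uv,z):
    o,d=ray(c,uv); return o+d*(z-o[2])/d[2]
def tri(a,b):
    (o1,d1),(o2,d2)=ray('scene',a),ray('top',b)
    d1=d1/np.linalg.norm(d1); d2=d2/np.linalg.norm(d2)
    t=np.linalg.lstsq(np.c_[d1,-d2],o2-o1,rcond=None)[0]
    p,q=o1+t[0]*d1,o2+t[1]*d2; return (p+q)/2,np.linalg.norm(p-q)
def proj(c,P):
    k=get_calibration(c)
    if c=='wrist':
        from scipy.spatial.transform import Rotation as R
        s=get_state(); T=np.eye(4); T[:3,:3]=R.from_quat(s['tcp_rot']).as_matrix(); T[:3,3]=s['eef_pos']; E=T@np.array(k['hand_eye'])
    else: E=np.array(k['extrinsics'])
    P=np.atleast_2d(P); q=(P-E[:3,3])@E[:3,:3]; q=q*[1,-1,-1]
    return cv2.projectPoints(q,np.zeros(3),np.zeros(3),k['mtx'],np.array(k['dist_coeffs']))[0][:,0]
E
python3 - <<'E'
from h import *
np.set_printoptions(precision=4,suppress=True)
print('head',atz('scene',(311,196),.205),[atz('top',u,.205) for u in [(308.7,258.5),(340.7,176.3)]])
print('grip',atz('scene',(314.3,224.8),.2235))
print('tab',[atz('scene',u,.238) for u in [(305.7,185.1),(306.2,198.7)]],atz('top',(332.9,183.2),.238))
print('vessel',atz('scene',(307.5,280.6),0),atz('top',(343.9,206.7),0))
for u in [(373.4,320.5),(228.3,307.3),(396.7,283.5)]: print(atz('scene',u,0))
for u in [(255.2,207.3),(372.7,288.5),(431.3,244.8)]: print(atz('top',u,0))
E
```

```text
head [ 0.5948 -0.3504  0.205 ] [array([ 0.4515, -0.2853,  0.205 ]), array([ 0.5889, -0.3373,  0.205 ])]
grip [ 0.4577 -0.2926  0.2235]
tab [array([ 0.582 , -0.3329,  0.238 ]), array([ 0.5282, -0.3094,  0.238 ])] [ 0.5684 -0.3251  0.238 ]
vessel [ 0.59   -0.3408  0.    ] [ 0.5813 -0.3426  0.    ]
[ 0.4133 -0.4043  0.    ]
[ 0.5741 -0.1539  0.    ]
[ 0.4968 -0.5156  0.    ]
[ 0.5808 -0.1567  0.    ]
[ 0.4122 -0.4005  0.    ]
[ 0.5012 -0.5209  0.    ]
```

```bash
python3 - <<'E'
from h import *
im=cv2.imread('pics/top0.png')[120:320,220:460]; cv2.imwrite('pics/topz.png',cv2.resize(im,None,fx=3.3,fy=3,interpolation=cv2.INTER_CUBIC) if 0 else cv2.resize(im,None,fx=3,fy=3,interpolation=cv2.INTER_CUBIC))
im=cv2.imread('pics/scene0.png')[165:315,220:420]; cv2.imwrite('pics/scenez.png',cv2.resize(im,None,fx=4,fy=4,interpolation=cv2.INTER_CUBIC))
E
```

```text
(no output)
```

View pics/topz.png

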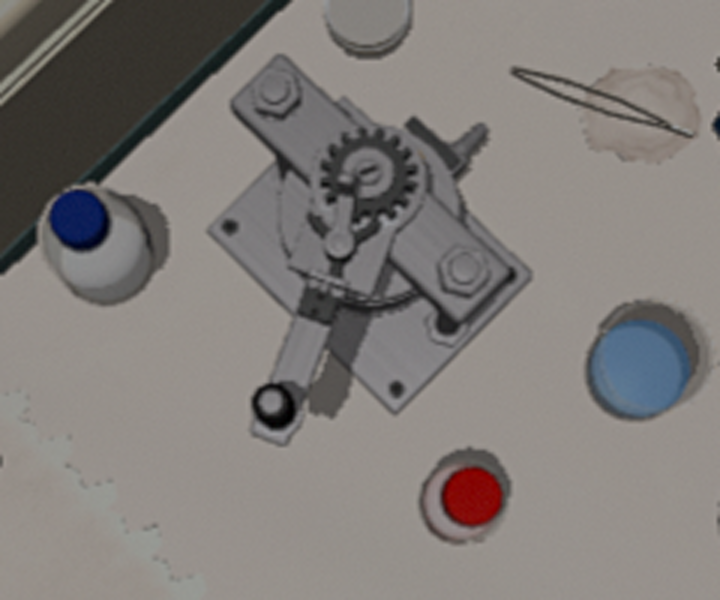

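View pics/scenez.png

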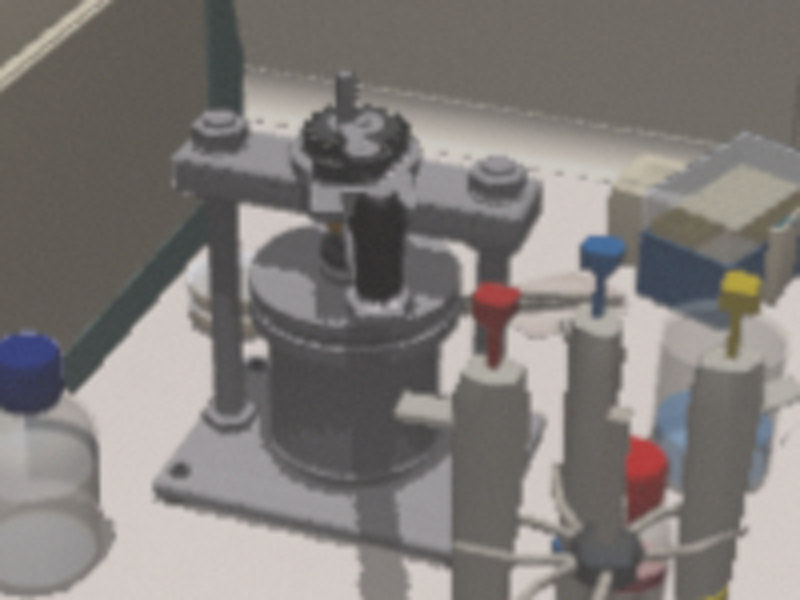

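```bash
python3 - <<'E'
from h import *
np.set_printoptions(precision=4,suppress=True)
f=lambda x,y,z:atz('top',(x/3+220,y/3+120),z)
b1,b2=f(275,92,.204),f(465,270,.204); print('posts',b1,b2,np.linalg.norm(b1-b2),(b1+b2)/2)
w=f(367,172,.212);print('wheel',w)
g=f(272,402,.247);print('grip',g,np.linalg.norm((g-w)[:2]))
t=f(347,181,.248);p=f(340,240,.208);print('tab',t,'piv',p,np.linalg.norm((p-w)[:2]))
# scene
h=lambda x,y,z:atz('scene',(x/4+220,y/4+165),z)
print('S posts',h(220,120,.207),h(497,170,.207)); print('S grip top',h(378,197,.247),'wheel',h(355,135,.212))
yv=b1-b2; yaw=np.arctan2(-yv[0],yv[1]); print('yaw',yaw)
c=w[:2]; d=g[:2]-c; print('bar ang',np.arctan2(d[1],d[0]), 'handle',np.arctan2(d[1],d[0])-(yaw+np.pi))
u=-d/np.linalg.norm(d); r=np.array([u[1],-u[0]])
print('tab right offset',(t[:2]-c)@r,'along',(t[:2]-c)@-u, 'piv right', (p[:2]-c)@r)
E
```

```text
posts [ 0.6342 -0.2885  0.204 ] [ 0.5317 -0.3936  0.204 ] 0.14683172799221741 [ 0.5829 -0.341   0.204 ]
wheel [ 0.5852 -0.3401  0.212 ]
grip [ 0.4541 -0.2914  0.247 ] 0.1398231942179823
tab [ 0.5703 -0.3297  0.248 ] piv [ 0.5479 -0.3252  0.208 ] 0.04013491134698874
S posts [ 0.6251 -0.2847  0.207 ] [ 0.5201 -0.386   0.207 ]
S grip top [ 0.4531 -0.2906  0.247 ] wheel [ 0.5729 -0.3353  0.212 ]
yaw -0.7725294747728599
bar ang 2.785880571480593 handle 0.4168173926636598
tab right offset -0.004540664276125044 along 0.01753668098007716 piv right -0.0009484040164526299
```

```bash
python3 - <<'E'
from h import *
np.set_printoptions(precision=4,suppress=True)
for n,a,b in [('red',(344,241),(288,359)),('blue',(370,229),(324,350)),('yel',(405,240),(345,382)),('bot3cap',(416,368),(333,422)),('inccorner top front',(181,208),(186,163)),('inc right back top',(263,137),(337,22)),('screwtop',(306,184.5),(341,176))]: print(n,*tri(a,b))
for u in [(219,208),(365,72),(205,197)]: print(atz('top',u,0))
print('stand',atz('top',(322,362),0.02))
E
```

```text
red [ 0.3007 -0.2632  0.2867] 0.0004954420943341463
blue [ 0.3138 -0.3136  0.2867] 0.0014182907740431397
yel [ 0.2697 -0.3437  0.2851] 2.7792154377249386e-06
bot3cap [ 0.1804 -0.3234  0.1248] 0.00035407628705402084
inccorner top front [ 0.6032 -0.0894  0.233 ] 0.010244712903053003
inc right back top [ 0.8371 -0.335   0.2543] 0.007090908253237709
screwtop [ 0.5812 -0.3359  0.2386] 0.004958501160757491
[ 0.5796 -0.0799  0.    ]
[ 0.8817 -0.3893  0.    ]
[ 0.6035 -0.0489  0.    ]
stand [ 0.2688 -0.2996  0.02  ]
```

View pics/wrist0.png

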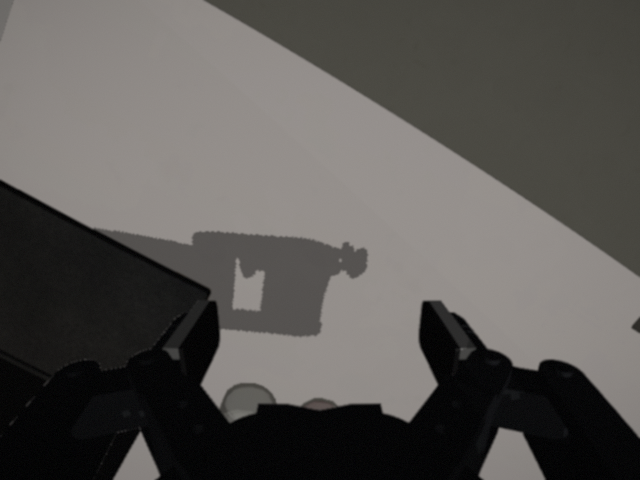

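```bash
python3 - <<'E'
from h import *
np.set_printoptions(precision=4,suppress=True)
print(proj('scene',[[.18,.65,.23],[.4,.3,.4],[.45,.25,.4],[.5,.2,0],[.5,.3,0],[.45,0,.25]]),proj('top',[[.5,.2,0],[.5,.2,.25],[.45,0,.25],[.45,0,.42]]))
for z in (0,.1,.2,.3): print(atz('top',(12,58),z),atz('scene',(5,250),z))
E
```

```text
[[ 496.7052  162.8389]
 [-137.1902  222.4007]
 [ -85.4927  195.0259]
 [  46.7974  384.5444]
 [ -11.9354  400.4185]
 [ 137.8607  252.6926]] [[ 87.1587 245.5002]
 [  6.3589 225.0841]
 [124.5003 256.2408]
 [ 62.1774 240.9435]]
[0.935  0.4193 0.    ] [1.0208 0.3061 0.    ]
[0.8774 0.3417 0.1   ] [0.8304 0.2606 0.1   ]
[0.8199 0.2641 0.2   ] [0.6399 0.2151 0.2   ]
[0.7624 0.1865 0.3   ] [0.4495 0.1696 0.3   ]
```

```bash
python3 - <<'E'
from h import *
np.set_printoptions(precision=4,suppress=True)
for a,b in [((165,385),(174,312)),((176,405),(174,312)),((150,428),(152,338)),((160,430),(140,345)),((105,405),(150,340)),((3,325),(0,140))]: print(*tri(a,b))
a=cv2.imread('pics/scene0.png')[240:480,0:320];b=cv2.imread('pics/top0.png')[120:480,0:320]
cv2.imwrite('pics/a.png',cv2.resize(a,None,fx=2.5,fy=2.5));cv2.imwrite('pics/b.png',cv2.resize(b,None,fx=1.66,fy=1.66))
E
```

```text
[ 0.3666 -0.0017  0.0475] 0.020446352893491487
[0.3622 0.0002 0.0085] 0.0036331348935405195
[0.3133 0.041  0.0285] 0.008655242697645525
[0.2958 0.0403 0.0501] 0.02126600768078632
[0.3191 0.0603 0.0781] 0.07584855394234712
[0.6914 0.3168 0.0532] 0.1058712709225538
```

View pics/a.png

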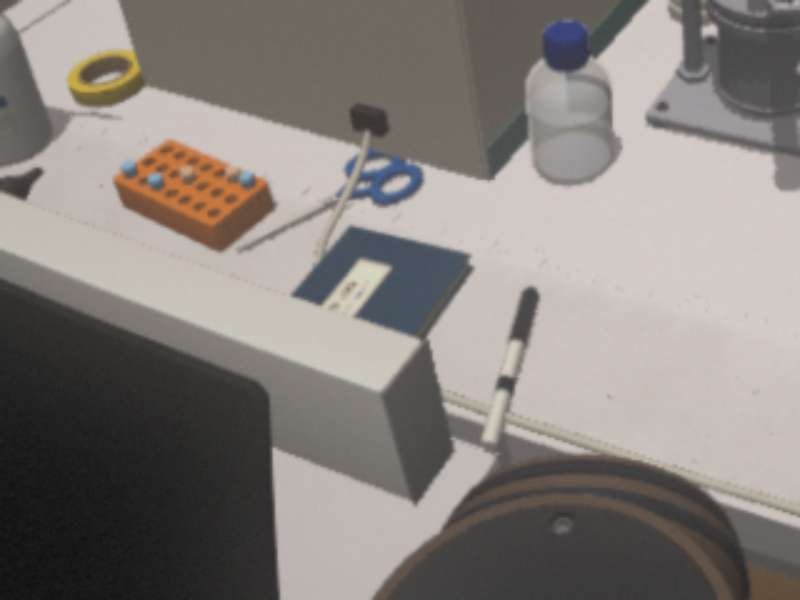

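View pics/b.png

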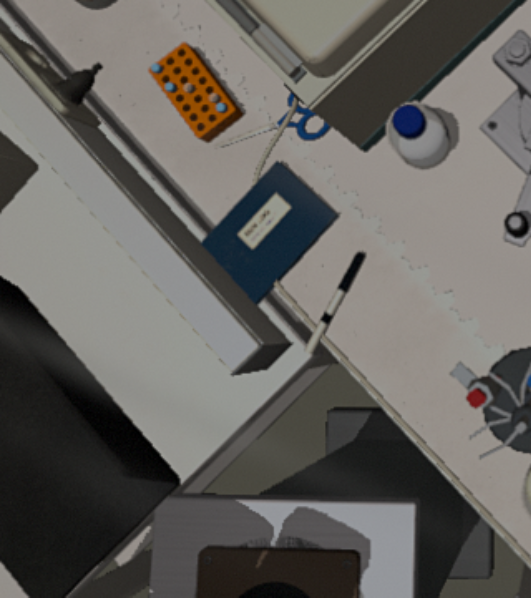

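```bash
python3 - <<'E'
from h import *
np.set_printoptions(precision=4,suppress=True)
print(*tri((107,394),(108,409)),*tri((100,390),(108,409)))
print(*tri((0,352),(0,288)))
for z in (0,.1,.2,.3,.4,.5): print(z,proj('top',[atz('scene',(107,394),z)]),atz('scene',(107,394),z))
E
```

```text
[0.2163 0.053  0.2104] 0.04448977459096442 [0.2177 0.055  0.2157] 0.0527537620729236
[0.3979 0.2247 0.1879] 0.0339407218084694
0 [[130.1908 275.284 ]] [0.4375 0.102  0.    ]
0.1 [[110.173  324.8678]] [0.339  0.0887 0.1   ]
0.2 [[ 84.5722 388.7946]] [0.2405 0.0753 0.2   ]
0.3 [[ 50.8665 473.9085]] [0.142 0.062 0.3  ]
0.4 [[  5.0359 591.6213]] [0.0436 0.0486 0.4   ]
0.5 [[-58.8674 760.7559]] [-0.0549  0.0353  0.5   ]
```

Emit:
{"fn": "move_arm", "kwargs": {"plan": [[[0,0,0,0,0,-0.06,0],[0,0,0,0,0,-0.12,0],[0,0,0,-0.01,-0.01,-0.18,0],[0,0,0,-0.04,-0.034,-0.19,0],[0,0,0,-0.085,-0.07,-0.19,0]]]}}

```text
time: 1.58
eef_pos: [0.2433, 0.5605, 0.4238]
tcp_rot: [0.133, 0.991, 0.002, 0.001]
contact_force: [0.9, 0.8, -0.7]
opening: -0.001
```

```bash
cat >> h.py <<'E'
from scipy.spatial.transform import Rotation as R
def rel(P,yaw=None):
    """world target -> tool shift; yaw = desired world angle of tool y"""
    s=get_state(); M=R.from_quat(s['tcp_rot']).as_matrix()
    sh=M.T@(np.array(P)-s['eef_pos']); rv=None
    if yaw is not None:
        y=np.array([np.cos(yaw),np.sin(yaw),0]); z=np.array([0,0,-1.]); x=np.cross(y,z)
        rv=np.degrees(R.from_matrix(M.T@np.c_[x,y,z]).as_rotvec())
    return np.round(sh,4),rv
E
python3 - <<'E'
from h import *
s=get_state();print(s['time'],s['eef_pos'],s['tcp_rot'],s['qpos'],s['opening'])
print(rel((.42,.30,.42),1.216)); print(rel((.53,-.22,.42)))
E
```

```text
1.575 [0.24333804 0.56046309 0.42375453] [1.33313574e-01 9.91071368e-01 2.02212184e-03 9.72839662e-04] [ 9.95297418e-01  6.48494948e-02  1.48624389e+00 -2.97376313e-05
  1.58601143e+00 -3.08075448e-01] -0.0011292436013826122
(array([-0.2392, -0.2045,  0.0032]), array([0.24783322, 0.06886054, 5.00605828]))
(array([-0.4827, -0.677 ,  0.0015]), None)
```

Emit:
{"fn": "move_arm", "kwargs": {"plan": [[[0,0,1,-0.047,-0.04,0,0],[0,0,2,-0.094,-0.08,0,0],[0,0,3,-0.14,-0.12,0,0],[0,0,4,-0.188,-0.16,0,0],[0,0,5,-0.225,-0.205,0,0]]]}}

```text
time: 2.2
eef_pos: [0.4071, 0.3014, 0.4232]
tcp_rot: [0.177, 0.984, 0.002, 0.001]
contact_force: [0.8, -0.1, -0.3]
opening: -0.001
```

```bash
python3 - <<'E'
from h import *
s=get_state();print(s['time'],s['eef_pos'],s['tcp_rot'],s['qpos'],s['opening'])
print(rel((.53,-.22,.42),1.216))
E
```

```text
2.2 [0.40710661 0.30138666 0.42317471] [0.17686299 0.98423258 0.00210577 0.00113185] [ 0.43565689 -0.17620528  1.71796242  0.00214106  1.59555993 -0.77948426] -0.001201906152461377
(array([-0.2967, -0.446 ,  0.0016]), array([ 0.26040444,  0.0850826 , -0.04590886]))
```

Emit:
{"fn": "move_arm", "kwargs": {"plan": [[[0,0,0,-0.033,-0.05,0,0],[0,0,0,-0.066,-0.1,0,0],[0,0,0,-0.1,-0.15,0,0],[0,0,0,-0.133,-0.2,0,0],[0,0,0,-0.166,-0.25,0,0]]]}}

```text
time: 2.82
eef_pos: [0.4757, 0.0073, 0.4226]
tcp_rot: [0.177, 0.984, 0.002, 0.002]
contact_force: [0.6, 0.9, 0.0]
opening: 0.002
```

```bash
python3 - <<'E'
from h import *
s=get_state();print(s['time'],s['eef_pos'],s['qpos'])
print(rel((.52,-.27,.40),1.216))
E
```

```text
2.825 [0.47566623 0.00734771 0.42264134] [-0.20068084 -0.24871715  1.77958574  0.00448724  1.60735951 -1.41561636]
(array([-0.1381, -0.2447,  0.0218]), array([ 0.28353941,  0.15090061, -0.05115944]))
```

Emit:
{"fn": "move_arm", "kwargs": {"plan": [[[0,0,0,-0.028,-0.049,0.004,0],[0,0,0,-0.056,-0.098,0.008,0],[0,0,0,-0.083,-0.147,0.012,0],[0,0,0,-0.11,-0.196,0.016,0],[0,0,0,-0.138,-0.245,0.022,0]]]}}

```text
time: 3.45
eef_pos: [0.5198, -0.2722, 0.4001]
tcp_rot: [0.177, 0.984, 0.002, 0.002]
contact_force: [0.2, -0.2, 0.1]
opening: 0.001
```

```bash
python3 - <<'E'
from h import *
s=get_state();print(s['time'],s['eef_pos'],s['qpos'],s['dq'])
E
```

```text
3.45 [ 0.51983031 -0.27221163  0.4001425 ] [-0.6576951   0.0121401   1.58177641  0.00577871  1.5454777  -1.87263301] [-0.56517665  0.60372243 -0.50321812  0.00441131 -0.09738276 -0.56175426]
```

```bash
python3 - <<'E'
from h import *
np.set_printoptions(precision=4,suppress=True)
for i in range(5): read_camera('wrist')
s=get_state();print(s['time'],s['eef_pos'],s['dq'])
im=read_camera('wrist');save('w1',im)
P={'axis':(.584,-.341,.238),'grip':(.454,-.291,.247),'tab':(.5703,-.3297,.248)}
for n,p in P.items(): print(n,proj('wrist',p))
for q in ['head_axis','grip_center','thumb_tab']: print(q,[(np.round(d['centre'],1),round(d['p'],2)) for d in pinpoint('wrist',q)][:3])
E
```

```text
3.7 [ 0.5197 -0.2701  0.3997] [ 0.024  -0.0233  0.0038 -0.003  -0.0004 -0.0016]
axis [[274.299  307.0368]]
grip [[268.7179 162.038 ]]
tab [[278.5273 296.0151]]
head_axis [(array([277. , 292.4]), 0.68)]
grip_center [(array([270.1, 162.3]), 0.98)]
thumb_tab [(array([279.1, 295.4]), 0.9)]
```

View pics/w1.png

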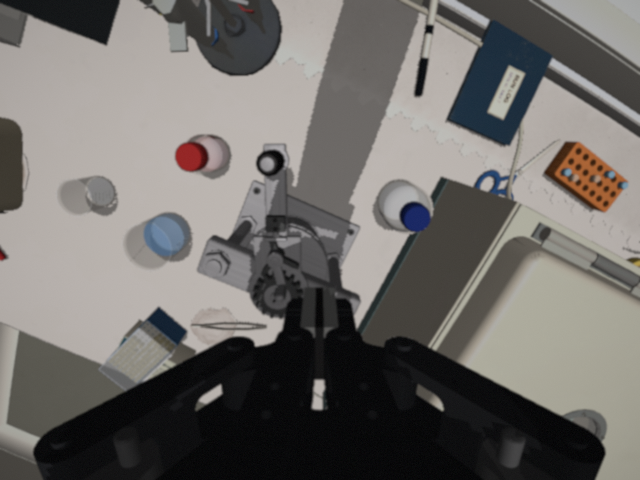

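```bash
python3 - <<'E'
from h import *
im=cv2.imread('pics/w1.png')[130:330,220:340]; cv2.imwrite('pics/w1z.png',cv2.resize(im,None,fx=3,fy=3,interpolation=cv2.INTER_CUBIC))
E
```

```text
(no output)
```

View pics/w1z.png

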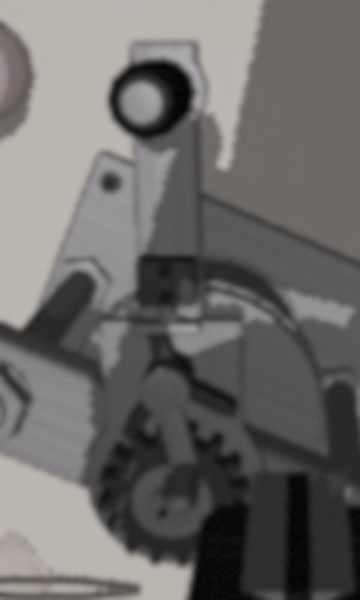

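```bash
cat >> h.py <<'E'
def watz(s,uv,z):
    k=get_calibration('wrist'); p=cv2.undistortPoints(np.array([[uv]],float),k['mtx'],np.array(k['dist_coeffs']))[0,0]
    T=np.eye(4); T[:3,:3]=R.from_quat(s['tcp_rot']).as_matrix(); T[:3,3]=s['eef_pos']; E=T@np.array(k['hand_eye'])
    d=E[:3,:3]@np.array([p[0],-p[1],-1.]); o=E[:3,3]; return o+d*(z-o[2])/d[2]
E
python3 - <<'E'
from h import *
np.set_printoptions(precision=4,suppress=True)
s=get_state()
w=watz(s,(276,296.7),.212);g=watz(s,(270.1,162.3),.2235);t=watz(s,(279.1,295.4),.238);t2=watz(s,(281,290),.248);p=watz(s,(275.7,260),.217)
g2=watz(s,(267.5,163),.247)
for n in 'w g g2 t t2 p'.split(): print(n,eval(n))
c=np.array([.584,-.340]);d=g[:2]-c;print(np.linalg.norm(d),np.arctan2(d[1],d[0])); u=-d/np.linalg.norm(d); r=np.array([u[1],-u[0]])
for q in (w,t,t2,p): print((q[:2]-c)@-u,(q[:2]-c)@r)
E
```

```text
w [ 0.5856 -0.3426  0.212 ]
g [ 0.4553 -0.2933  0.2235]
g2 [ 0.4546 -0.292   0.247 ]
t [ 0.5745 -0.3315  0.238 ]
t2 [ 0.5659 -0.3249  0.248 ]
p [ 0.5459 -0.3259  0.217 ]
0.13686796276233637 2.7936037599557118
-0.002358433076294665 0.0018889532046291468
0.01177177138681808 -0.004734149710461049
0.0221652307040533 -0.008005980128911168
0.040591682360853885 -0.0002946879341967236
```

```bash
python3 - <<'E'
from h import *
s=get_state();print(rel((.5784,-.3022,.227),1.218),s['contact_force'])
E
```

```text
(array([-0.0656, -0.0117,  0.1739]), array([ 0.26595482,  0.23236751, -0.06916619])) [-0.73226835  0.25036208 -0.36863754]
```

Emit:
{"fn": "move_arm", "kwargs": {"plan": [[[0,0,0,-0.03,-0.012,0.03,0],[0,0,0,-0.065,-0.012,0.06,0],[0,0,0,-0.065,-0.012,0.11,0],[0,0,0,-0.065,-0.012,0.15,0],[0,0,0,-0.065,-0.012,0.173,0]]]}}

```text
time: 4.53
eef_pos: [0.5772, -0.3005, 0.2252]
tcp_rot: [0.175, 0.985, 0.003, 0.001]
contact_force: [-0.1, 0.2, 0.1]
opening: 0.0
```

```bash
python3 - <<'E'
from h import *
for i in range(3): read_camera('wrist')
s=get_state();print(s['time'],s['eef_pos'],s['contact_force'])
im=read_camera('wrist');save('w2',im)
im2=read_camera('top')[140:240,280:400]; save('t2',cv2.resize(im2,None,fx=6,fy=6,interpolation=cv2.INTER_CUBIC))
E
```

```text
4.675 [ 0.5773701  -0.30099724  0.22686923] [-0.45750269 -0.362243    0.40269629]
```

View pics/w2.png

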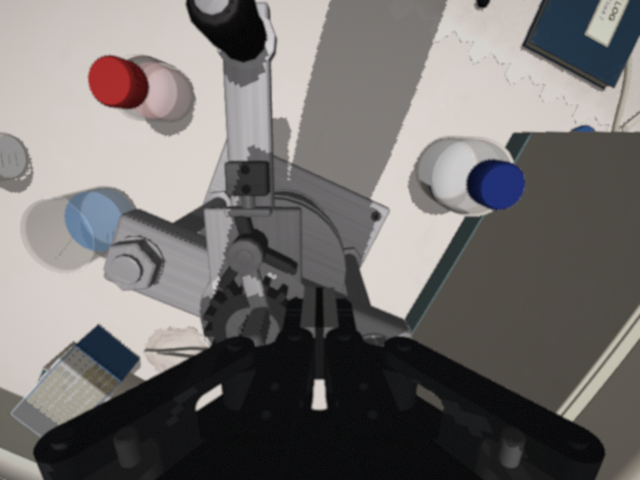

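View pics/t2.png

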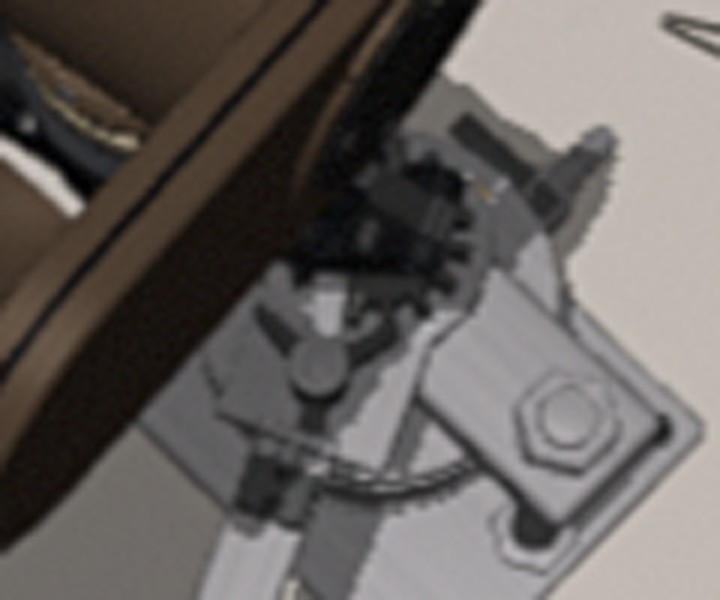

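Emit:
{"fn": "move_arm", "kwargs": {"plan": [[[0,0,0,0,-0.004,0,0],[0,0,0,0,-0.008,0,0],[0,0,0,0,-0.011,0,0],[0,0,0,0,-0.014,0,0],[0,0,0,0,-0.017,0,0]]]}}

```text
time: 5.4
eef_pos: [0.5726, -0.3184, 0.2299]
tcp_rot: [0.176, 0.984, 0.001, 0.004]
contact_force: [1.6, 1.1, 1.0]
opening: -0.0
```

```bash
python3 - <<'E'
from h import *
s=get_state();print(s['time'],s['eef_pos'],s['contact_force'])
im=read_camera('wrist');save('w3',im)
s=get_state();print(s['time'],s['eef_pos'],s['contact_force'])
E
```

```text
5.4 [ 0.57263266 -0.31837729  0.22991847] [1.56294056 1.11339473 1.00980244]
5.45 [ 0.5722812  -0.31883773  0.22972485] [-0.10884612 -1.10917222  0.26964623]
```

View pics/w3.png

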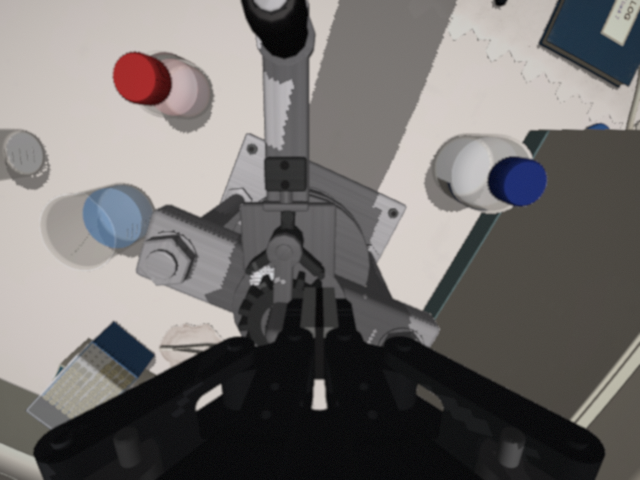

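Emit:
{"fn": "move_arm", "kwargs": {"plan": [[[0,0,0,0,-0.002,0,0],[0,0,0,0,-0.004,0.001,0],[0,0,0,0,-0.006,0.002,0],[0,0,0,0,-0.006,0.002,0],[0,0,0,0,-0.006,0.002,0]]]}}

```text
time: 6.08
eef_pos: [0.5702, -0.3244, 0.2277]
tcp_rot: [0.176, 0.984, 0.001, 0.003]
contact_force: [0.8, -0.2, 0.5]
opening: 0.002
```

```bash
python3 - <<'E'
from h import *
im=read_camera('wrist');save('w4',im)
s=get_state();print(s['time'],s['eef_pos'],s['contact_force'])
im=cv2.imread('pics/w4.png')[180:380,200:360]; cv2.imwrite('pics/w4z.png',cv2.resize(im,None,fx=3,fy=3,interpolation=cv2.INTER_CUBIC))
E
```

```text
6.125 [ 0.5702582  -0.32442389  0.22776147] [ 0.35627853 -0.25014532  0.69614214]
```

View pics/w4z.png

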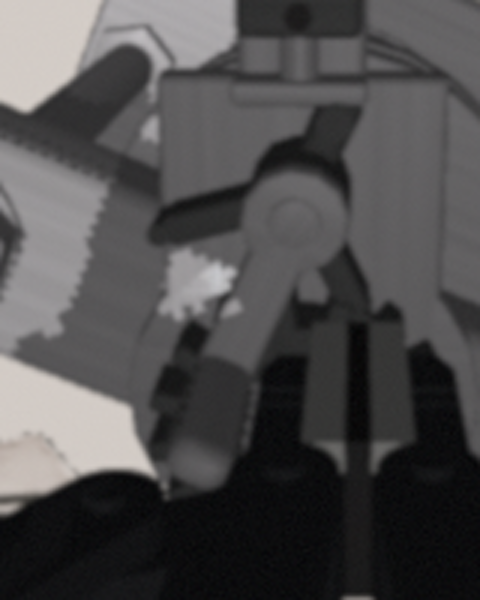

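```bash
python3 - <<'E'
from h import *
print(rel((.4545,-.2925,.209),1.216))
E
```

```text
(array([ 0.1198, -0.0102,  0.018 ]), array([0.17845712, 0.3726133 , 0.08664023]))
```

Emit:
{"fn": "move_arm", "kwargs": {"plan": [[[0,0,0,0,0.004,-0.05,0],[0,0,0,0.02,0,-0.08,0.06],[0,0,0,0.075,-0.006,-0.08,0.06],[0,0,0,0.12,-0.01,-0.08,0.06],[0,0,0,0.12,-0.01,-0.08,0.06]]]}}

```text
time: 6.75
eef_pos: [0.4517, -0.2914, 0.3069]
tcp_rot: [0.176, 0.984, 0.001, 0.003]
contact_force: [-0.8, -0.0, -0.3]
opening: 0.699
```

```bash
python3 - <<'E'
from h import *
for i in range(2): read_camera('wrist')
s=get_state()
im=read_camera('wrist');save('w5',im)
print(s['time'],s['eef_pos'],s['contact_force'],s['opening'])
for q in ['grip_center','thumb_tab']: print(q,[(np.round(d['centre'],1),round(d['p'],2),watz(s,d['centre'],.2235 if q[0]=='g' else .238)) for d in pinpoint('wrist',q)][:3])
print(rel((.4545,-.2925,.209),1.216), proj('wrist',[(.4545,-.2925,.247)]))
E
```

```text
6.85 [ 0.45380375 -0.29247974  0.30754528] [0.43736147 0.06155139 0.94824343] 0.6994464843506931
grip_center [(array([320.5, 250.5]), 0.62, array([ 0.4545418 , -0.29326643,  0.2235    ]))]
thumb_tab [(array([306.2, 404.1]), 0.63, array([ 0.56189831, -0.34443568,  0.238     ]))]
(array([ 0.0008, -0.0001,  0.0982]), array([0.17230889, 0.40372519, 0.11194496])) [[321.80227914 261.36190986]]
```

View pics/w5.png

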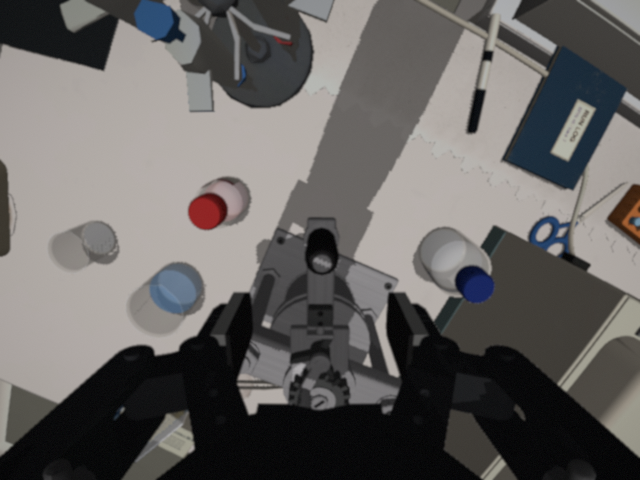

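Emit:
{"fn": "move_arm", "kwargs": {"plan": [[[0,0,0,0,0,0.05,0.06],[0,0,0,0,0,0.097,0.06],[0,0,0,0,0,0.097,0.06],[0,0,0,0,0,0.097,0.0],[0,0,0,0,0,0.097,0.0]]], "force": 50}}

```text
time: 7.62
eef_pos: [0.4567, -0.2938, 0.2132]
tcp_rot: [0.175, 0.984, -0.0, 0.006]
contact_force: [0.8, 0.4, -0.4]
opening: 0.283
```

```bash
cat >> h.py <<'E'
C=np.array([.5853,-.3415])
def hang(p):
    d=p[:2]-C; return np.arctan2(d[1],d[0])%(2*np.pi)-2.369, np.linalg.norm(d)
def tang(s):
    d=s['eef_pos'][:2]-C; d/=np.linalg.norm(d); t=np.array([-d[1],d[0]]) # ccw
    f=s['contact_force'][:2]; return f@t, f@d
def arc(h0s,z=.209,yaw=1.216):
    s=get_state(); M=R.from_quat(s['tcp_rot']).as_matrix()
    print('now h,r',hang(s['eef_pos']),'F ccw,rad',tang(s),'Fz',s['contact_force'][2],'t',s['time'])
    for h in h0s:
        a=h+2.369; P=np.array([C[0]+.14*np.cos(a),C[1]+.14*np.sin(a),z]); print(round(h,2),np.round(rel(P)[0],3))
E
python3 - <<'E'
from h import *
s=get_state();print(s['eef_pos'],s['opening'],s['contact_force'])
arc([.42,.6,.7,.8,.9,1.0,1.1]); print(s['qpos'])
E
```

```text
[ 0.45672125 -0.29378854  0.21320153] 0.28323107290103994 [ 0.78302289  0.41482622 -0.37453172]
now h,r (np.float64(0.4172736921864657), np.float64(0.13714546491500018)) F ccw,rad (np.float64(-0.6613197148077171), np.float64(-0.5897981659613228)) Fz -0.3745317150242389 t 7.625
0.42 [ 0.003 -0.     0.004]
0.6 [ 0.001 -0.025  0.004]
0.7 [-0.003 -0.039  0.004]
0.8 [-0.007 -0.052  0.004]
0.9 [-0.013 -0.065  0.004]
1.0 [-0.02  -0.077  0.004]
1.1 [-0.028 -0.088  0.004]
[-0.76121435  0.0048849   1.92563513  0.0062137   1.20084118 -1.98149434]
```

Emit:
{"fn": "move_arm", "kwargs": {"plan": [[[0,0,0,0.002,0,0.003,0.0],[0,0,0,0.001,-0.025,0.003,0.0],[0,0,0,-0.007,-0.052,0.003,0.0],[0,0,0,-0.02,-0.077,0.003,0.0],[0,0,0,-0.024,-0.083,0.003,0]]]}}

```text
time: 8.25
eef_pos: [0.4537, -0.3814, 0.2133]
tcp_rot: [0.176, 0.984, -0.001, 0.011]
contact_force: [7.9, 2.9, 3.9]
opening: 0.241
```

```bash
python3 - <<'E'
from h import *
s=get_state();print(s['eef_pos'],s['opening'],s['contact_force'])
im=read_camera('wrist');save('w6',im)
s=get_state();print(s['eef_pos'],s['opening'],s['contact_force'])
arc([1.05,1,.9,.8,.7,.6,.5,.4])
E
```

```text
[ 0.45372819 -0.38140943  0.21330816] 0.2409675055451729 [7.87026925 2.91176723 3.87700717]
[ 0.45385219 -0.38178587  0.21333139] 0.24120295886761803 [7.61411567 1.35376492 2.57101917]
now h,r (np.float64(1.069981948306297), np.float64(0.13748264758779513)) F ccw,rad (np.float64(0.9367859442784197), np.float64(-7.676579252674538)) Fz 2.5710191746185176 t 8.3
1.05 [0.004 0.001 0.004]
1 [0.008 0.006 0.004]
0.9 [0.015 0.018 0.004]
0.8 [0.021 0.031 0.004]
0.7 [0.025 0.044 0.004]
0.6 [0.028 0.058 0.004]
0.5 [0.03  0.072 0.004]
0.4 [0.031 0.086 0.004]
```

View pics/w6.png

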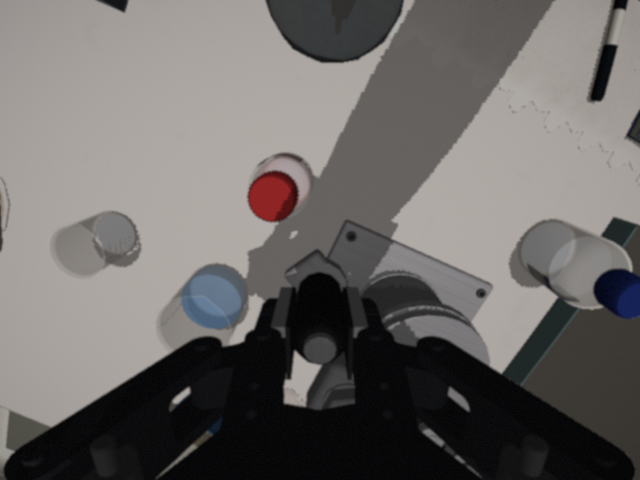

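```bash
sed -i 's/\.14\*np/.1375*np/g' h.py; python3 - <<'E'
from h import *
arc([1,.9,.8,.7,.6,.5,.4])
E
```

```text
now h,r (np.float64(1.069981948306297), np.float64(0.13748264758779513)) F ccw,rad (np.float64(0.9367859442784197), np.float64(-7.676579252674538)) Fz 2.5710191746185176 t 8.3
1 [0.006 0.008 0.004]
0.9 [0.013 0.02  0.004]
0.8 [0.018 0.032 0.004]
0.7 [0.023 0.045 0.004]
0.6 [0.026 0.058 0.004]
0.5 [0.028 0.072 0.004]
0.4 [0.028 0.086 0.004]
```

Emit:
{"fn": "move_arm", "kwargs": {"plan": [[[0,0,0,0.008,0.012,0.002,0],[0,0,0,0.016,0.027,0.002,0],[0,0,0,0.023,0.043,0.002,0],[0,0,0,0.026,0.058,0.002,0],[0,0,0,0.028,0.072,0.002,0]]]}}

```text
time: 8.93
eef_pos: [0.453, -0.3055, 0.2133]
tcp_rot: [0.176, 0.984, -0.004, 0.013]
contact_force: [1.1, -5.1, 5.7]
opening: 0.241
```

```bash
python3 - <<'E'
from h import *
arc([.5,.4,.3,.2,.1,0,-.1,-.2])
E
```

```text
now h,r (np.float64(0.5069070365083808), np.float64(0.13710352519350602)) F ccw,rad (np.float64(4.618002977698961), np.float64(-2.4122049865876316)) Fz 5.748589823280386 t 8.925
0.5 [0.001 0.001 0.004]
0.4 [0.001 0.015 0.004]
0.3 [0.    0.028 0.004]
0.2 [-0.002  0.042  0.004]
0.1 [-0.006  0.055  0.004]
0 [-0.011  0.068  0.004]
-0.1 [-0.017  0.08   0.004]
-0.2 [-0.024  0.092  0.005]
```

Emit:
{"fn": "move_arm", "kwargs": {"plan": [[[0,0,0,0.001,0.013,-0.001,0],[0,0,0,0,0.028,-0.001,0],[0,0,0,-0.002,0.042,-0.001,0],[0,0,0,-0.006,0.055,-0.001,0],[0,0,0,-0.011,0.068,-0.001,0]]]}}

```text
time: 9.55
eef_pos: [0.4862, -0.2459, 0.2134]
tcp_rot: [0.176, 0.984, -0.006, 0.012]
contact_force: [0.5, -7.0, -2.7]
opening: 0.235
```

```bash
python3 - <<'E'
from h import *
arc([-.1,-.2,-.3,-.4,-.5,-.6])
E
```

```text
now h,r (np.float64(0.005439866758903289), np.float64(0.13768782342383115)) F ccw,rad (np.float64(4.696224489857865), np.float64(-5.258269266306717)) Fz -2.685995672122096 t 9.55
-0.1 [-0.007  0.013  0.004]
-0.2 [-0.014  0.024  0.005]
-0.3 [-0.022  0.035  0.005]
-0.4 [-0.032  0.045  0.005]
-0.5 [-0.042  0.054  0.005]
-0.6 [-0.054  0.062  0.005]
```

Emit:
{"fn": "move_arm", "kwargs": {"plan": [[[0,0,0,-0.007,0.012,0,0],[0,0,0,-0.015,0.023,0,0],[0,0,0,-0.023,0.034,0,0],[0,0,0,-0.033,0.044,0,0],[0,0,0,-0.043,0.053,0,0]]]}}

```text
time: 10.18
eef_pos: [0.5437, -0.2092, 0.2134]
tcp_rot: [0.176, 0.984, -0.005, 0.009]
contact_force: [-3.9, 0.2, 2.7]
opening: 0.239
```

```bash
python3 - <<'E'
from h import *
arc([-.5,-.6,-.7,-.8,-.9,-1.0])
E
```

```text
now h,r (np.float64(-0.4939354049679121), np.float64(0.13870382663486402)) F ccw,rad (np.float64(3.6938209175455476), np.float64(1.3867744382869442)) Fz 2.678653633464399 t 10.175
-0.5 [-0.001 -0.     0.004]
-0.6 [-0.013  0.007  0.005]
-0.7 [-0.025  0.014  0.005]
-0.8 [-0.037  0.019  0.005]
-0.9 [-0.05   0.023  0.005]
-1.0 [-0.064  0.026  0.006]
```

Emit:
{"fn": "move_arm", "kwargs": {"plan": [[[0,0,0,-0.012,0.008,0,0],[0,0,0,-0.024,0.015,0,0],[0,0,0,-0.037,0.02,0,0],[0,0,0,-0.05,0.024,0,0],[0,0,0,-0.06,0.027,0,0]]]}}

```text
time: 10.8
eef_pos: [0.6099, -0.2036, 0.2134]
tcp_rot: [0.175, 0.984, -0.004, 0.008]
contact_force: [-4.6, 0.9, 0.6]
opening: 0.24
```

```bash
python3 - <<'E'
from h import *
arc([-.9,-.7,-.5,-.3,-.1,.1,.3])
print(get_state()['qpos'])
E
```

```text
now h,r (np.float64(-0.974481666823096), np.float64(0.14008909592616792)) F ccw,rad (np.float64(4.650778244970541), np.float64(0.12276361610938503)) Fz 0.5900501007505616 t 10.8
-0.9 [ 0.01  -0.005  0.004]
-0.7 [ 0.035 -0.014  0.004]
-0.5 [ 0.059 -0.028  0.004]
-0.3 [ 0.079 -0.047  0.003]
-0.1 [ 0.095 -0.07   0.003]
0.1 [ 0.106 -0.095  0.003]
0.3 [ 0.112 -0.122  0.003]
[-0.4789929   0.22195324  1.68775304 -0.00210498  1.21402002 -1.69627453]
```

```bash
python3 - <<'E'
from h import *
from scipy.optimize import least_squares
P=np.array([(.4539,-.3818),(.453,-.3055),(.4862,-.2459),(.5437,-.2092),(.6099,-.2036)])
for f in (lambda q:np.hypot(*(P-q[:2]).T)-.14,):
    r=least_squares(f,[.585,-.341]);print(r.x,r.fun)
r=least_squares(lambda q:np.hypot(*(P-q[:2]).T)-q[2],[.585,-.341,.14]);print(r.x,r.fun)
c=r.x[:2] if 0 else least_squares(lambda q:np.hypot(*(P-q[:2]).T)-.14,[.585,-.341]).x
open('h.py','a').write(f'\nC=np.array([{c[0]:.4f},{c[1]:.4f}])\n')
E
sed -i 's/\.1375\*np/.1395*np/g' h.py
python3 - <<'E'
from h import *
arc([-.95,-.7,-.4,-.1,.2,.5])
E
```

```text
[ 0.58813293 -0.34192466] [ 3.04352520e-05 -4.40593438e-05  3.94879798e-05 -3.52862968e-05
  2.68440013e-05]
[ 0.58818585 -0.34197125  0.14005747] [ 1.04321868e-05 -3.83127716e-05  5.24766300e-05 -3.17774559e-05
  7.18141069e-06]
now h,r (np.float64(-0.9542921264687911), np.float64(0.14002040752007586)) F ccw,rad (np.float64(4.64735203517234), np.float64(0.21662929282766108)) Fz 0.5900501007505616 t 10.8
-0.95 [ 0.001 -0.001  0.004]
-0.7 [ 0.034 -0.012  0.004]
-0.4 [ 0.068 -0.035  0.003]
-0.1 [ 0.094 -0.068  0.003]
0.2 [ 0.109 -0.107  0.003]
0.5 [ 0.112 -0.148  0.003]
```

Emit:
{"fn": "move_arm", "kwargs": {"plan": [[[0,0,0,0.034,-0.012,0,0],[0,0,0,0.068,-0.035,0,0],[0,0,0,0.094,-0.068,0,0],[0,0,0,0.109,-0.107,0,0],[0,0,0,0.112,-0.148,0,0]]]}}

```text
time: 11.42
eef_pos: [0.4533, -0.3041, 0.2134]
tcp_rot: [0.175, 0.984, -0.003, 0.009]
contact_force: [6.6, 1.0, -0.5]
opening: 0.239
```

```bash
sed -i 's/\.1395\*np/.14*np/g' h.py; python3 - <<'E'
from h import *
arc([.5,.7,.85,1.0,1.05])
E
```

```text
now h,r (np.float64(0.4988907957200226), np.float64(0.13999012213651746)) F ccw,rad (np.float64(-2.709658092109168), np.float64(-6.067612206766538)) Fz -0.54591396979183 t 11.425
0.5 [ 0.    -0.     0.004]
0.7 [-0.005 -0.028  0.005]
0.85 [-0.012 -0.047  0.005]
1.0 [-0.022 -0.066  0.005]
1.05 [-0.026 -0.071  0.005]
```

Emit:
{"fn": "move_arm", "kwargs": {"plan": [[[0,0,0,-0.005,-0.028,0,0],[0,0,0,-0.012,-0.047,0,0],[0,0,0,-0.022,-0.065,0,0],[0,0,0,-0.026,-0.071,0,0],[0,0,0,-0.026,-0.071,0,0]]]}}

```text
time: 12.05
eef_pos: [0.4535, -0.3799, 0.2135]
tcp_rot: [0.175, 0.985, -0.003, 0.009]
contact_force: [-1.0, -0.8, -3.7]
opening: 0.242
```

```bash
python3 - <<'E'
from h import *
arc([.95,.85,.75,.65,.55,.5])
print(get_state()['qpos'])
E
```

```text
now h,r (np.float64(1.0479046220700652), np.float64(0.13986157695271526)) F ccw,rad (np.float64(0.5177917662076055), np.float64(1.1713061256331325)) Fz -3.694387889140237 t 12.05
0.95 [0.008 0.011 0.004]
0.85 [0.014 0.024 0.004]
0.75 [0.019 0.037 0.004]
0.65 [0.023 0.05  0.004]
0.55 [0.026 0.064 0.004]
0.5 [0.026 0.071 0.004]
[-0.87120592  0.10966708  1.81538308  0.00623039  1.19888311 -2.09214926]
```

Emit:
{"fn": "move_arm", "kwargs": {"plan": [[[0,0,0,0.008,0.011,0,0],[0,0,0,0.014,0.024,0,0],[0,0,0,0.019,0.037,0,0],[0,0,0,0.023,0.05,0,0],[0,0,0,0.026,0.064,0,0]]]}}

```text
time: 12.68
eef_pos: [0.4516, -0.311, 0.2134]
tcp_rot: [0.175, 0.985, -0.005, 0.01]
contact_force: [2.2, -4.1, -2.5]
opening: 0.238
```

```bash
python3 - <<'E'
from h import *
arc([.5,.4,.3,.2,.1,0,])
E
```

```text
now h,r (np.float64(0.5498248560523598), np.float64(0.1399445028392176)) F ccw,rad (np.float64(3.537220290267671), np.float64(-3.0275431677151623)) Fz -2.5331968456592957 t 12.675
0.5 [0.001 0.007 0.004]
0.4 [0.001 0.021 0.004]
0.3 [0.    0.035 0.004]
0.2 [-0.002  0.049  0.004]
0.1 [-0.006  0.062  0.004]
0 [-0.011  0.075  0.004]
```

Emit:
{"fn": "move_arm", "kwargs": {"plan": [[[0,0,0,0.001,0.013,0,0],[0,0,0,0.001,0.027,0,0],[0,0,0,0,0.04,0,0],[0,0,0,-0.003,0.053,0,0],[0,0,0,-0.007,0.066,0,0]]]}}

```text
time: 13.3
eef_pos: [0.4813, -0.2514, 0.2134]
tcp_rot: [0.175, 0.985, -0.006, 0.01]
contact_force: [-0.6, -5.4, -2.0]
opening: 0.238
```

```bash
python3 - <<'E'
from h import *
arc([0,-.1,-.2,-.3,-.4,-.5])
E
```

```text
now h,r (np.float64(0.06923345361912592), np.float64(0.13998956433857151)) F ccw,rad (np.float64(4.551396622954371), np.float64(-3.0194668330374075)) Fz -2.023923554849273 t 13.3
0 [-0.004  0.009  0.004]
-0.1 [-0.01   0.022  0.004]
-0.2 [-0.018  0.033  0.004]
-0.3 [-0.026  0.044  0.005]
-0.4 [-0.036  0.054  0.005]
-0.5 [-0.047  0.063  0.005]
```

Emit:
{"fn": "move_arm", "kwargs": {"plan": [[[0,0,0,-0.005,0.011,0,0],[0,0,0,-0.011,0.023,0,0],[0,0,0,-0.019,0.034,0,0],[0,0,0,-0.027,0.045,0,0],[0,0,0,-0.036,0.054,0,0]]]}}

```text
time: 13.92
eef_pos: [0.533, -0.2131, 0.2134]
tcp_rot: [0.175, 0.985, -0.007, 0.008]
contact_force: [-5.1, -6.9, -2.1]
opening: 0.242
```

```bash
python3 - <<'E'
from h import *
arc([-.4,-.5,-.6,-.7,-.8,-.9])
E
```

```text
now h,r (np.float64(-0.3938269545429247), np.float64(0.14009373528010344)) F ccw,rad (np.float64(7.372431321107688), np.float64(-4.331150142245622)) Fz -2.0563020462644905 t 13.925
-0.4 [-0.001  0.001  0.004]
-0.5 [-0.011  0.01   0.004]
-0.6 [-0.023  0.018  0.005]
-0.7 [-0.035  0.024  0.005]
-0.8 [-0.048  0.03   0.005]
-0.9 [-0.061  0.034  0.005]
```

```bash
python3 - <<'E'
from h import *
v=[]
for i in range(12):
    read_camera('wrist'); s=get_state(); v.append(tang(s))
print(np.round(v,2)); print(np.mean(v[4:],0),hang(s['eef_pos']))
E
```

```text
[[ 4.09 -4.29]
 [ 4.48 -3.55]
 [ 3.42 -4.04]
 [ 4.18 -3.92]
 [ 3.8  -3.51]
 [ 3.98 -3.87]
 [ 3.45 -3.93]
 [ 3.7  -4.4 ]
 [ 3.67 -3.85]
 [ 3.81 -4.47]
 [ 2.61 -3.7 ]
 [ 3.59 -4.4 ]]
[ 3.57587592 -4.01853106] (np.float64(-0.3952873641382122), np.float64(0.1400756445427288))
```

```bash
python3 - <<'E'
from h import *
arc([-.45,-.5,-.55,-.6,-.65,-.7,-.75])
E
```

```text
now h,r (np.float64(-0.3952873641382122), np.float64(0.1400756445427288)) F ccw,rad (np.float64(3.5865657513334988), np.float64(-4.404791109234113)) Fz -0.955843906551192 t 14.525
-0.45 [-0.006  0.005  0.004]
-0.5 [-0.011  0.01   0.004]
-0.55 [-0.017  0.014  0.005]
-0.6 [-0.023  0.017  0.005]
-0.65 [-0.029  0.021  0.005]
-0.7 [-0.035  0.024  0.005]
-0.75 [-0.041  0.027  0.005]
```

Emit:
{"fn": "move_arm", "kwargs": {"plan": [[[0,0,0,-0.008,0.007,0,0],[0,0,0,-0.016,0.013,0,0],[0,0,0,-0.024,0.018,0,0],[0,0,0,-0.032,0.023,0,0],[0,0,0,-0.041,0.027,0,0]]]}}

```text
time: 15.15
eef_pos: [0.5791, -0.202, 0.2133]
tcp_rot: [0.175, 0.985, -0.007, 0.005]
contact_force: [-7.5, -5.8, 0.3]
opening: 0.242
```

```bash
python3 - <<'E'
from h import *
print(tang(get_state()))
v=[]
for i in range(8):
    read_camera('wrist'); s=get_state(); v.append(tang(s))
print(np.round(v,2)); print(np.mean(v[3:],0))
arc([-.75,-.8,-.85,-.9,-.95,-1.0,-1.05])
E
```

```text
(np.float64(7.882936522704589), np.float64(-5.309361508017221))
[[ 6.72 -5.99]
 [ 4.67 -5.26]
 [ 5.05 -6.58]
 [ 4.97 -5.18]
 [ 6.06 -5.48]
 [ 5.42 -5.58]
 [ 6.29 -5.36]
 [ 5.32 -5.87]]
[ 5.61042857 -5.49292875]
now h,r (np.float64(-0.7364334583905576), np.float64(0.1401679876521098)) F ccw,rad (np.float64(5.31990311683387), np.float64(-5.866654182062213)) Fz -1.5823108188338382 t 15.55
-0.75 [-0.002  0.001  0.004]
-0.8 [-0.008  0.003  0.004]
-0.85 [-0.015  0.005  0.004]
-0.9 [-0.022  0.007  0.005]
-0.95 [-0.028  0.009  0.005]
-1.0 [-0.035  0.01   0.005]
-1.05 [-0.042  0.011  0.005]
```

Emit:
{"fn": "move_arm", "kwargs": {"plan": [[[0,0,0,-0.003,0.001,0,0],[0,0,0,-0.006,0.002,0,0],[0,0,0,-0.009,0.003,0,0],[0,0,0,-0.012,0.004,0,0],[0,0,0,-0.015,0.005,0,0]]]}}

```text
time: 16.18
eef_pos: [0.5932, -0.2019, 0.2133]
tcp_rot: [0.175, 0.985, -0.007, 0.002]
contact_force: [-8.5, -4.7, 1.4]
opening: 0.242
```

```bash
python3 - <<'E'
from h import *
print(tang(get_state()))
v=[]
for i in range(10):
    read_camera('wrist'); s=get_state(); v.append(tang(s))
print(np.round(v,2)); print(np.mean(v[3:],0),hang(s['eef_pos']))
E
```

```text
(np.float64(8.347442060899736), np.float64(-5.027171633950576))
[[ 7.36 -3.84]
 [ 6.44 -3.57]
 [ 5.75 -4.05]
 [ 6.99 -3.91]
 [ 5.75 -3.34]
 [ 6.3  -3.86]
 [ 7.16 -3.97]
 [ 7.23 -3.2 ]
 [ 7.11 -3.43]
 [ 7.36 -4.  ]]
[ 6.84219889 -3.67344016] (np.float64(-0.837053868670393), np.float64(0.14017117806779647))
```

Emit:
{"fn": "move_arm", "kwargs": {"plan": [[[0,0,0,0,0,0,0.055],[0,0,0,0,0,0,0.055],[0,0,0,0,0,0,0.055],[0,0,0,0,0,-0.03,0.055],[0,0,0,0,0,-0.08,0.055]]]}}

```text
time: 17.3
eef_pos: [0.5923, -0.1997, 0.2914]
tcp_rot: [0.175, 0.985, -0.006, 0.001]
contact_force: [0.3, -0.3, 0.3]
opening: 0.64
```

Emit:
{"fn": "move_arm", "kwargs": {"plan": [[[0,0,0,0,0,-0.05,0.055],[0,0,0,0.03,-0.02,-0.1,0.055],[0,0,0,0.06,-0.04,-0.12,0.055],[0,0,0,0.06,-0.04,-0.12,0.055],[0,0,0,0.06,-0.04,-0.12,0.055]]]}}

```text
time: 17.92
eef_pos: [0.5226, -0.2149, 0.4108]
tcp_rot: [0.175, 0.985, -0.005, 0.0]
contact_force: [1.0, -0.2, -0.4]
opening: 0.646
```

```bash
python3 - <<'E'
from h import *
for i in range(3): read_camera('wrist')
s=get_state();print(s['time'],s['eef_pos'],s['contact_force'],s['opening'])
im=read_camera('wrist');save('w9',im)
for q in ['grip_center','thumb_tab','head_axis']: print(q,[(np.round(d['centre'],1),round(d['p'],2),watz(s,d['centre'],{'g':.2235,'t':.238,'h':.205}[q[0]])) for d in pinpoint('wrist',q)][:3])
save('top9',read_camera('top'))
for q in ['bottle_1','beaker_1']: print([(np.round(d['centre'],1),round(d['p'],2)) for d in pinpoint('top',q)][:3])
E
```

```text
18.075 [ 0.52273528 -0.21476268  0.4096799 ] [-0.35855091  0.50456321  0.16512515] 0.6452264203269171
grip_center [(array([354.7, 267.3]), 0.71, array([ 0.58268256, -0.20207944,  0.2235    ]))]
thumb_tab [(array([238.9, 301.5]), 0.67, array([ 0.57247127, -0.32273443,  0.238     ]))]
head_axis [(array([236.5, 303.7]), 0.92, array([ 0.58667416, -0.34049859,  0.205     ])), (array([366.2, 210.4]), 0.46, array([ 0.53516165, -0.17220005,  0.205     ]))]
[(array([372.7, 285.7]), 0.96), (array([253.3, 210.7]), 0.7)]
[(array([432.2, 245.3]), 0.67)]
```

View pics/w9.png

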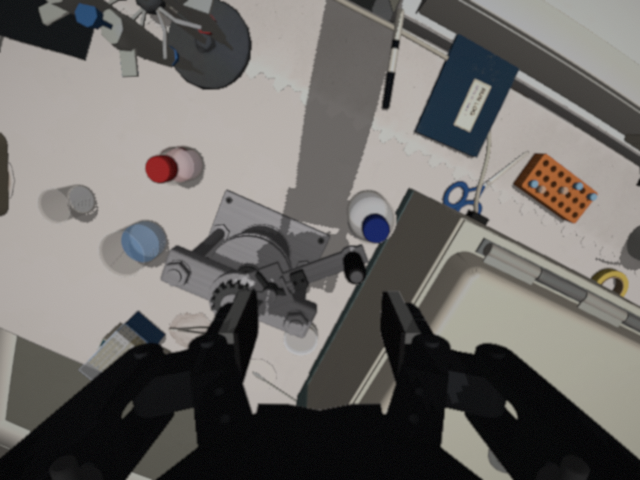

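View pics/top9.png

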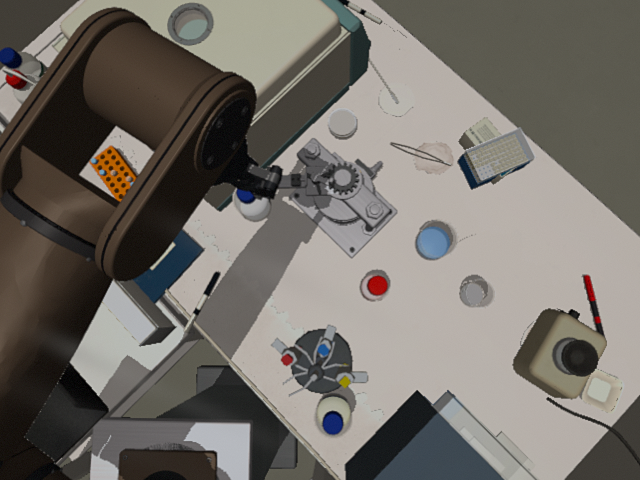

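```bash
python3 - <<'E'
from h import *
s=get_state();print(s['dq'],s['contact_force'])
print(ticket.sign_off())
E
```

```text
[-0.00223545 -0.00341234  0.0011348  -0.00049109  0.00053907 -0.00075337] [-0.32676709  0.43227259 -0.25531111]
the job is handed in; nothing more can be done
None
```

I flipped the thumb lever to tighten and closed the vessel in two driving swings. I then let go of the handle, backed the arm away and handed the job in at about 18 s; the sign-off gives no verdict.

- **Grip pull:** at the end it was about 8.3 N in motion. Stopped, it read about 6 to 7 N (mean 6.8), a little above the expected 6 N and well below the over-tight limit. The clamping force on the lid was not measured directly; I judged it from the pull.
- **Thumb lever:** the wrist camera put the tab about 15 mm to the right of the bar's centre line, which is tighten. I read that from one picture after letting go.
- **Handle:** it stayed at about -0.8 rad, where I left it. The gripper is clear of it, with no contact force showing.
- **Bottles and beaker:** they stand where they were. The detected centres moved by at most about 4 pixels, and the arm hides part of the blue-capped bottle in the last top view.

One thing was off along the way: my first estimate of the screw axis was about 3 mm out. That put side forces of up to about 8 N on the bar until I corrected it by fitting the measured swing.

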